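# Latch the cutter bowl, then undo and hold its hub cap

### The arm

A 6-joint arm with a two-finger parallel gripper is mounted at the origin on a cart in front of the work surface, level with it; the furniture and walls round the work are solid. World frame = base frame: x ahead of the robot, y to its left, z up, the work surface at z = 0. Lengths are in m, angles in rad, forces in N, time in s.
With the tool pointing down it reaches from about 0.35 to 0.925 m from the base axis. Payload 6.4 kg.
Tool frame: the origin (TCP) lies between the finger pads; the fingertips stand 25 mm ahead of it and the grasp point (between the pads) lies 6 mm ahead of it (nose_length is the distance from the TCP to the fingertips, in m); z points along the fingers, y is the line along which they close (so a half turn about z gives the same grasp; the last joint's range is limited). The gripper opens to 94 mm and grips with 3 to 60 N. Pads are 16 mm wide; open, the fingers measure 119 mm over their backs; the gripper's body (75 mm by 177 mm) begins 78 mm behind the grasp point.
Start: joints at [1.034, 0.245, 1.558, -0, 1.339, -0.174], TCP at [0.231, 0.608, 0.23] pointing down, gripper open.
Joint ranges: [-3.13, 3.13], [-1.02, 2.26], [0.13, 2.54], [-0.95, 4.09], [0.21, 2.88], [-2.74, 2.74]. Speed limits (rad/s): [2.57, 2.57, 3.14, 3.14, 3.14, 3.14].

### API

Orientations are given as a rotation vector (axis times angle).
In Python, from cell import get_state, camera, job_done, nose_length gives the robot as it stands.
- The arm moves only by the shell command python3 -m jog 'ROWS' [OPENING] [FORCE]. ROWS is text: rows parted by semicolons, each of 6 numbers parted by spaces: the shift along the world's x, y, z each as a share of 50 cm, from -1 to 1, then the turn, a rotation vector about the world's x, y, z each as a share of 60 degrees, from -1 to 1. A call has exactly 10 rows; each row is the pose to reach, as a shift and turn from the pose commanded when the call began; what a row does not reach only later rows make up. A row lasts 1/8 s, in which the tool goes at most 62.5 mm and 10.7 degrees, less where a joint would pass 70% of its speed; a pose out of reach is approached as far as the arm can. A call with a number of a shift or a turn outside -1 to 1 is refused whole. A call with a gripper value outside its range is refused whole. OPENING is the opening, from 0 (shut) to 1 (fully open), set as the call begins (- or left out, the last holds). The fingers move at their own pace and stop on an object; FORCE is the grip in N (left out, the last holds). Time passes only in rows, so rows that repeat a pose let the fingers close, or fill a call up. It gives the time, the measured TCP pose, the force, the opening and the grip force at its end, in the units of the state.
- get_state(): the state, without advancing time (a new reading comes with each control period).
- camera(name): name is "scene" or "top" or "wrist"; returns a dict with "img" (384x512x3 uint8, red, green, blue), "intrinsics" (3x3 intrinsics, pixels), "pose" (4x4, takes a point from camera to world coordinates). Camera axes: x right, y down, z forward; pixel columns grow to the right and rows downward; lengths in m; the calibration is good to about 2 mm. The wrist camera is an equidistant fisheye: a pixel r from the principal point sees the ray r / f radians off the axis. A picture is of the moment at which its call begins. There is no depth.
- job_done(): hands the job in; it is judged then, once.
The state is a dict: "time": time; "joint_positions": joint angles; "joint_vel": joint speeds; "joint_efforts": joint torques, N m; "eef_pos": TCP position; "ee_rot": TCP orientation; "contact_force": force on the tool from outside, world axes, zero at the start; "ft_torque": the same for the moment, N m; "finger_gap": finger opening in m; "finger_force": force on a finger pad.
Only numpy, scipy, OpenCV 4.12 (cv2) and the standard library are available. Lean on these libraries where they do the work, as an engineer would, in place of code of your own. Each camera call takes 0.05 s, during which the arm holds its last target. There are 200 camera calls.

### The job

The bowl cutter is being stripped for washing: first swing the turnbutton at its side fully home, its nose over the bowl's foot, so that the bowl cannot come up with the cap. Then take the red hub cap off the drive shaft: its quick thread may be right-hand or left-hand, so gently try which way it loosens, unscrew it and lift it straight up off the shaft. Finish while holding the cap level and still a few centimetres clear above the shaft (do not put it down or let go), with the cutter's bowl, the green bowl, the spice jar and the glass left where they stood.

Things in the scene. Friction and masses are not known exactly. Their poses are not given: they have to be found in the camera images.
- cutter: The bowl cutter, a fixed white table-top machine: plinth 340 x 250 mm, 75 mm high. Origin on the worktop under the drive-shaft axis (bowl centre); x to its rear (plinth from -125 to +215 mm), y to its left, z up. A control column 180 mm wide, 185 mm high, stands at the rear, x from 125 to 210 mm.
- shaft_seat (a point): Point on the shaft axis on top of the knife hub, 125 mm up, where the tight cap's underside sits. The fixed threaded shaft end, 33 mm in diameter, stands 24.5 mm up from here inside the cap. Two-start quick thread, 24 mm per turn: loosening, the cap climbs about 4 mm, is free to lift straight off 1.25 to 2.2 rad from tight; before that the thread holds it down. Let go half-way, it stays.
- latch (a joint): Turn of the steel turnbutton on its upright pivot, rad. 0 = secured, at its end stop: bar pointing at the bowl's centre, nose over the bowl's foot, knob outward. Grows to 1.6 as it opens, counter-clockwise from above, the knob going to the machine's rear; so clockwise from above secures it. Stays where left; about 2 N at the knob moves it.
- latch_pivot (a point): The upright pivot axis of the turnbutton, at the top of its bar, 94 mm above the worktop, on a bracket on the right side of the machine, 130 mm from the bowl's centre.
- latch_knob (a point): Middle of the upright black knob on the turnbutton's outer end, 44 mm from the pivot: round, 15 to 17 mm in diameter, from 94 to 126 mm above the worktop (this point 116 mm). The bar under it is 16 mm wide, 10 mm thick.
- cap: Red hub cap, loose, 50 to 100 g: ribbed skirt 50 mm in diameter, 32 mm high, upright wing grip on top along its x. Origin at the centre of its underside, z up its axis. Starts tight. Loosens counter-clockwise from above (right-hand thread) or clockwise (left-hand): differs from start to start, cannot be seen. The wrong way meets a hard stop within about 0.1 rad.
- cap_grip (a point): Centre of the cap's wing grip, 46 mm above the cap's underside: a rounded bar 46 mm long (cap x), 14 mm wide (cap y), from 32 to 57 mm above the cap's underside. The wing starts turned up to 0.35 rad from the machine's x.
- bowl: The cutter's loose steel bowl, round the hub: foot 212 mm in diameter, rim 196 mm, 68 mm high, rim about 144 mm above the worktop; origin at the centre of its underside. Two fixed knives lie low inside it.
- green_bowl: Bystander: green bowl, 115 mm in diameter, 59 mm high, left of the machine; origin at the centre of its underside.
- spice_jar: Bystander: spice jar with a green lid, 46 mm in diameter, 106 mm high, right of the machine; origin at the centre of its underside.
- waisted_glass: Bystander: small waisted drinking glass, 62 mm in diameter, 85 mm high, to the right and behind; origin at the centre of its underside.
Things that resemble listed ones, but are neither listed nor needed, are in the scene too. Leave any blue or turquoise look-alike of the cap alone.

How it is judged:
On the way, in this order (a step that is already met when the one before it is completed fails the run):
1. the turnbutton is home over the bowl's foot while the cap is still on its seat (value of joint latch below 0.15 rad and z of cap in the frame of shaft_seat below 0.012 m), for 0.2 s.
2. the cap is off the shaft, above it, held by the fingers (z of cap in the frame of shaft_seat above 0.03 m and contact force between the fingers and cap above 1 N), for 0.2 s.
At the end, for the whole second after the job is handed in: Turnbutton within 0.15 rad of its stop; cap held in the fingers, underside over 30 mm above its seat, within 120 mm of the shaft axis, level within 0.35 rad, under 20 mm/s, carried by nothing else; bowl within 10 mm of its start (all of step 2 and value of joint latch below 0.15 rad and horizontal distance between cap and shaft_seat below 0.12 m and angle between cap's own z axis and vertical below 0.35 rad and linear speed of cap below 0.02 m/s and contact force between cap and cutter below 0.1 N and contact force between cap and bowl below 0.1 N and distance of bowl from where it was at the start of the episode below 0.01 m); the arm keeps its last pose, push and grip.
It fails at once if the bowl was pulled or pushed out of place (distance of bowl from where it was at the start of the episode above 0.015 m).
It fails at once if the green bowl was disturbed (distance of green_bowl from where it was at the start of the episode above 0.015 m).
It fails at once if the spice jar was disturbed (distance of spice_jar from where it was at the start of the episode above 0.015 m).
It fails at once if the glass was disturbed (distance of waisted_glass from where it was at the start of the episode above 0.015 m).
It also fails if it takes over 61 s, if anything falls off the work surface, if the arm or the gripper's body presses on something with over 40 N, if the wrist force passes 120 N, or if a joint passes its speed limit or range.

## Working session

There is one attempt and no reset: what is moved stays moved. The work goes in short steps, Python scripts to look and compute and a shell command to move; the robot and the scene stay as the last step left them, time stands still between calls to the robot, and variables do not carry over. Pictures are saved under pics/ and viewed, at most 10 in all, crops included, and the job is handed in when it is done.

```bash
mkdir -p pics; python3 - <<'E'
from cell import *
import cv2,pickle
d={}
for n in("scene","top"):
    c=camera(n);d[n]=c;cv2.imwrite(f"pics/{n}0.png",cv2.cvtColor(c["img"],cv2.COLOR_RGB2BGR));print(n,c["pose"].round(3).tolist(),c["intrinsics"].round(1).tolist())
pickle.dump(d,open("v0.pkl","wb"))
s=get_state();print(s["time"],s["eef_pos"],s["ee_rot"],nose_length)
E
```

```text
scene [[0.503, -0.526, 0.686, -0.218], [-0.864, -0.327, 0.382, -0.433], [0.023, -0.785, -0.619, 0.792], [0.0, 0.0, 0.0, 1.0]] [[393.9, 0.0, 255.6], [0.0, 393.9, 191.3], [0.0, 0.0, 1.0]]
top [[0.022, -0.99, 0.139, 0.33], [-1.0, -0.019, 0.018, -0.014], [-0.015, -0.139, -0.99, 1.483], [0.0, 0.0, 0.0, 1.0]] [[485.5, 0.0, 250.5], [0.0, 485.5, 182.8], [0.0, 0.0, 1.0]]
0.1 [0.23041832 0.60726486 0.22948343] [-5.66679380e-01 -3.08946470e+00  2.52136968e-03] 0.025
```

View pics/top0.png

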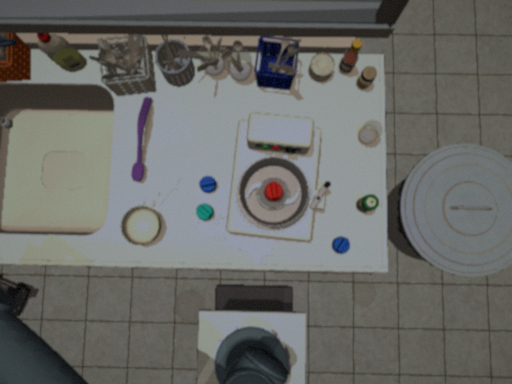

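View pics/scene0.png

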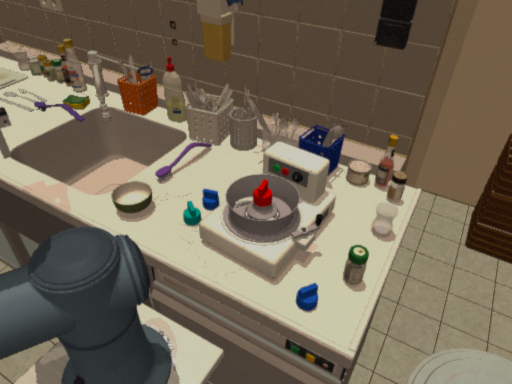

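The top view shows the red cap at about (274,190) and the black knob at about (326,184). The jar is at (368,203) and the glass at (370,133). Next I'll measure.

```bash
cat > h.py <<'E'
import numpy as np,cv2
def ray(c,px):
    K,T=c["intrinsics"],c["pose"]
    d=T[:3,:3]@np.array([(px[0]-K[0,2])/K[0,0],(px[1]-K[1,2])/K[1,1],1.]);return T[:3,3],d
def onplane(c,px,z):
    o,d=ray(c,px);return o+d*(z-o[2])/d[2]
def proj(c,P):
    T=c["pose"];p=T[:3,:3].T@(np.array(P)-T[:3,3]);q=c["intrinsics"]@p;return q[:2]/q[2]
def tri(rays):
    A=0;b=0
    for o,d in rays:
        d=d/np.linalg.norm(d);M=np.eye(3)-np.outer(d,d);A=A+M;b=b+M@o
    return np.linalg.solve(A,b)
E
python3 - <<'E'
import pickle;from h import *
d=pickle.load(open("v0.pkl","rb"))
t,s=d["top"],d["scene"]
def red(c):
    im=c["img"].astype(int);m=((im[...,0]>120)&(im[...,1]<60)&(im[...,2]<60)).astype(np.uint8)
    n,l,st,ce=cv2.connectedComponentsWithStats(m);i=[(st[k,4],st[k,:4].tolist(),ce[k].round(1).tolist()) for k in range(1,n) if st[k,4]>15];return i
print(red(t),red(s))
a=cv2.resize(t["img"][100:250,220:390],None,fx=4.6,fy=4.6*.85,interpolation=cv2.INTER_CUBIC)[:290]
A=cv2.resize(t["img"][150:225,230:350],(640,400),interpolation=cv2.INTER_CUBIC)
a2=cv2.resize(s["img"][165:255,220:340],(640,480),interpolation=cv2.INTER_CUBIC)
A=cv2.convertScaleAbs(A,alpha=1.3)
cv2.imwrite("pics/cropT.png",A[...,::-1]);cv2.imwrite("pics/cropS.png",a2[...,::-1])
E
```

```text
[(np.int32(208), [266, 182, 16, 17], [273.4, 189.8])] [(np.int32(102), [253, 179, 15, 19], [260.1, 187.3]), (np.int32(63), [261, 188, 12, 11], [267.2, 193.7])]
```

View pics/cropT.png

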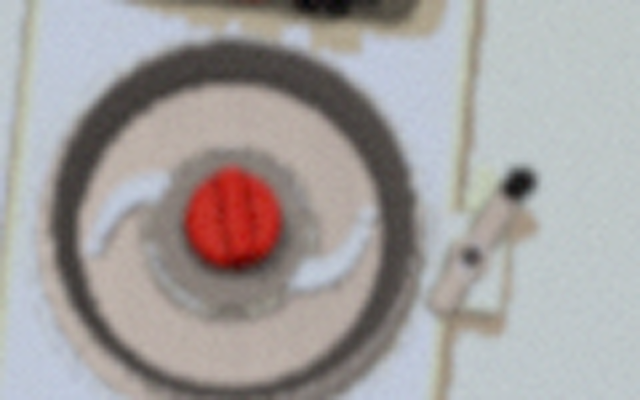

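View pics/cropS.png

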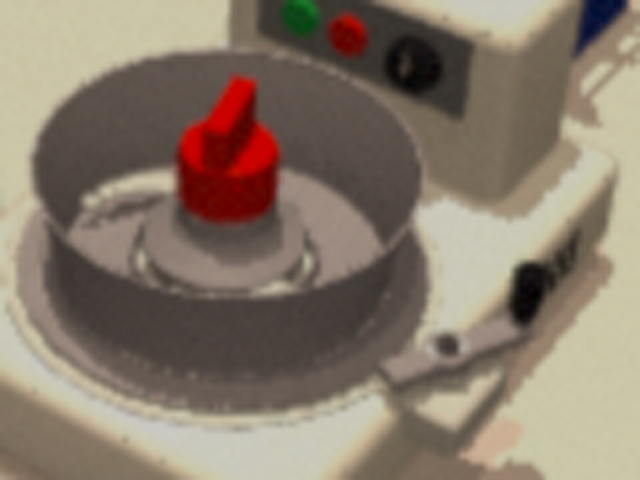

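The crops put the pivot at top (318.3,198) and scene (303.8,229.7). The knob top is at top (327.3,184.5) and scene (319.2,215.3), swung roughly 50–60° open towards the rear. The wing runs nearly along machine x.

```bash
python3 - <<'E'
import pickle;from h import *
from scipy.spatial.transform import Rotation as R
d=pickle.load(open("v0.pkl","rb"));t,s=d["top"],d["scene"]
P=onplane(t,(318.3,198),.094);print("piv",P,onplane(s,(303.8,229.7),.094))
Kn=onplane(t,(327.3,184.5),.126);print("knob",Kn,onplane(s,(319.2,215.3),.126), np.linalg.norm(Kn[:2]-P[:2]))
# cap: wing-top centre at 125+57 ; skirt centre at 157
C=onplane(t,(273.7,190.9),.157);print("cap",C,onplane(t,(273.4,190),.17))
g=lambda x,y:(230+x/5.333,150+y/5.333)
a=onplane(t,g(233,172),.182);b=onplane(t,g(238,262),.182);print("wing ends",a,b)
for z in((.182,)):
  # scene wing top ends
  h=lambda x,y:(220+x/5.333,165+y/5.333)
  print(onplane(s,h(243,84),z),onplane(s,h(217,122),z))
l1=onplane(t,g(213,178),.157),onplane(t,g(227,262),.157);print("line",np.arctan2(*(l1[0]-l1[1])[[1,0]]))
l1=onplane(t,g(238,172),.157),onplane(t,g(255,262),.157);print("line",np.arctan2(*(l1[0]-l1[1])[[1,0]]))
# bowl rim in top
m=onplane(t,g(233,222),.144)
v=P[:2]-C[:2];print("piv-cap",v,np.linalg.norm(v),"machine -y ang",np.degrees(np.arctan2(v[1],v[0])))
k=Kn[:2]-P[:2];print("knob ang",np.degrees(np.arctan2(k[1],k[0])))
print("jar",onplane(t,(368,202),.106),"glass",onplane(t,(370,131),.085))
from cell import get_state
st=get_state();print(R.from_rotvec(st["ee_rot"]).as_matrix().round(3))
E
```

```text
piv [ 0.4846133 -0.1843617  0.094    ] [ 0.48324903 -0.18626741  0.094     ]
knob [ 0.51978267 -0.20562258  0.126     ] [ 0.5200243  -0.20899035  0.126     ] 0.04109634004392714
cap [ 0.49479226 -0.05417486  0.157     ] [ 0.49563342 -0.05292394  0.17      ]
wing ends [ 0.51525793 -0.05302973  0.182     ] [ 0.46942824 -0.05624294  0.182     ]
[ 0.50952897 -0.05583572  0.182     ] [ 0.47662754 -0.05999638  0.182     ]
line 0.1797521367799972
line 0.19973079448552236
piv-cap [-0.01017896 -0.13018684] 0.1305841679346609 machine -y ang -94.47070881628923
knob ang -31.154141504939005
jar [ 0.47469088 -0.32369507  0.106     ] glass [ 0.68685314 -0.3367672   0.085     ]
[[-0.935  0.355 -0.001]
 [ 0.355  0.935 -0.001]
 [ 0.    -0.002 -1.   ]]
```

Measurements (m and rad):

| Thing | Position or angle |
|---|---|
| Shaft axis | about (0.494, -0.055) |
| Pivot | (0.484, -0.185) |
| Knob | (0.520, -0.207) |
| Latch opening | about 1.1 rad |
| Machine yaw | about -4.5° |

First I'll move over to the knob.

```bash
python3 -m jog '.03 -.1 .1 0 0 -.05;.06 -.2 .14 0 0 -.1;.1 -.3 .14 0 0 -.2;.13 -.4 .14 0 0 -.25;.17 -.5 .14 0 0 -.3;.2 -.6 .14 0 0 -.35;.24 -.7 .14 0 0 -.4;.27 -.8 .14 0 0 -.45;.3 -.9 .14 0 0 -.5;.3 -.9 .14 0 0 -.5' 0.55 8
python3 -m jog '.04 -.1 0 0 0 -.05;.08 -.2 0 0 0 -.1;.12 -.3 0 0 0 -.15;.16 -.4 0 0 0 -.15;.2 -.5 0 0 0 -.15;.24 -.6 0 0 0 -.15;.28 -.7 0 0 0 -.15;.28 -.728 0 0 0 -.15;.28 -.728 0 0 0 -.15;.28 -.728 0 0 0 -.15'
python3 - <<'E'
from cell import *
import cv2,pickle,numpy as np
from scipy.spatial.transform import Rotation as R
s=get_state();print(s["joint_positions"].round(2),s["eef_pos"].round(4),s["contact_force"].round(1),R.from_rotvec(s["ee_rot"]).as_matrix().round(3).tolist())
c=camera("wrist");pickle.dump(c,open("w1.pkl","wb"));print(c["intrinsics"].round(1).tolist(),c["pose"].round(3).tolist())
cv2.imwrite("pics/w1.png",c["img"][...,::-1])
E
```

```text
time: 1.35
eef_pos: [0.3812, 0.1553, 0.3001]
ee_rot: [-1.356, -2.834, 0.0]
contact_force: [0.3, 0.5, -0.6]
finger_gap: 0.0519
finger_force: 0.0
time: 2.6
eef_pos: [0.5206, -0.2045, 0.3005]
ee_rot: [-1.563, -2.725, -0.001]
contact_force: [-0.0, -0.8, 0.0]
finger_gap: 0.0518
finger_force: 0.0
[-0.58 -0.02  1.72  0.    1.44 -1.11] [ 0.5206 -0.2045  0.3005] [-0.  -0.8  0. ] [[-0.505, 0.863, 0.0], [0.863, 0.505, 0.0], [0.0, 0.0, -1.0]]
[[297.3, 0.0, 251.4], [0.0, 297.3, 195.0], [0.0, 0.0, 1.0]] [[0.863, 0.489, 0.13, 0.483], [0.506, -0.833, -0.223, -0.139], [-0.001, 0.258, -0.966, 0.454], [0.0, 0.0, 0.0, 1.0]]
```

View pics/w1.png

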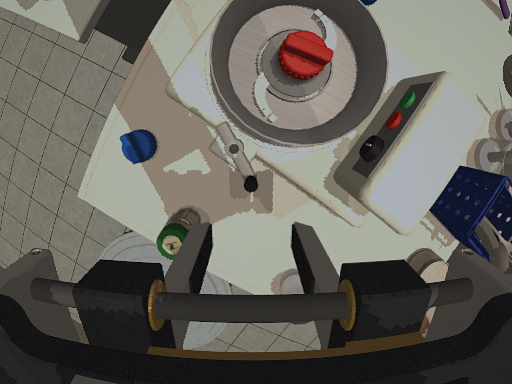

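The wrist view shows the knob top at (250,184), the pivot at (233,149) and the cap wing running from (282,46) to (331,60). I'll refine the positions with the fisheye model.

```bash
cat >> h.py <<'E'
def fray(c,px):
    K,T=c["intrinsics"],c["pose"];v=np.array([(px[0]-K[0,2])/K[0,0],(px[1]-K[1,2])/K[1,1]]);r=np.hypot(*v)
    d=np.array([*(v/r*np.sin(r)),np.cos(r)]);return T[:3,3],T[:3,:3]@d
def fplane(c,px,z):
    o,d=fray(c,px);return (o+d*(z-o[2])/d[2]).round(4)
E
python3 - <<'E'
import pickle;from h import *
c=pickle.load(open("w1.pkl","rb"));im=c["img"].astype(int)
m=(im.max(2)<45).astype(np.uint8);m[:, :235]=0;m[:,265:]=0;m[:170]=0;m[196:]=0
ys,xs=np.where(m);print("knob blob",xs.mean(),ys.mean(),xs.min(),xs.max(),ys.min(),ys.max())
print("knob top",fplane(c,(250,183),.126),fplane(c,(xs.mean(),ys.mean()),.12))
print("piv",fplane(c,(233,149),.094))
a,b=fplane(c,(282,47),.182),fplane(c,(331,61),.182)
print("wing",a,b,(a+b)/2,np.degrees(np.arctan2(*(a-b)[[1,0]])))
m=((im[...,0]>100)&(im[...,1]<70)&(im[...,2]<70)).astype(np.uint8);m[100:]=0
ys,xs=np.where(m);print("red",xs.mean(),ys.mean(),fplane(c,(xs.mean(),ys.mean()),.165))
E
```

```text
knob blob 250.49122807017545 183.46783625730995 244 257 176 191
knob top [ 0.5191 -0.2037  0.126 ] [ 0.5205 -0.205   0.12  ]
piv [ 0.4833 -0.1838  0.094 ]
wing [ 0.4737 -0.0682  0.182 ] [ 0.5186 -0.0545  0.182 ] [ 0.49615 -0.06135  0.182  ] -163.03187324106872
red 305.35403726708074 52.75500345065562 [ 0.4952 -0.0565  0.165 ]
```

The knob is directly below the tool, so I'll go down and grip it.

```bash
python3 -m jog '0 0 -.06 0 0 0;0 0 -.12 0 0 0;0 0 -.18 0 0 0;0 0 -.23 0 0 0;0 0 -.27 0 0 0;0 0 -.3 0 0 0;0 0 -.32 0 0 0;0 0 -.335 0 0 0;0 0 -.35 0 0 0;0 0 -.35 0 0 0'
python3 -m jog '0 0 0 0 0 0;0 0 0 0 0 0;0 0 0 0 0 0;0 0 0 0 0 0;0 0 0 0 0 0;0 0 0 0 0 0;0 0 0 0 0 0;0 0 0 0 0 0;0 0 0 0 0 0;0 0 0 0 0 0' 0.05 8
```

```text
time: 3.9
eef_pos: [0.5205, -0.2062, 0.125]
ee_rot: [-1.565, -2.723, -0.0]
contact_force: [-0.2, -0.1, 0.7]
finger_gap: 0.0514
finger_force: 0.0
time: 5.15
eef_pos: [0.5207, -0.2064, 0.1256]
ee_rot: [1.566, 2.724, -0.0]
contact_force: [-1.3, -0.2, 2.0]
finger_gap: 0.0159
finger_force: 8.0
```

The fingers closed on the knob at 15.9 mm. Now I'll swing it clockwise along the arc.

```bash
python3 -m jog '-.006 -.008 0 0 0 0;-.012 -.016 0 0 0 0;-.019 -.023 0 0 0 0;-.027 -.029 0 0 0 0;-.036 -.034 0 0 0 0;-.045 -.038 0 0 0 0;-.054 -.041 0 0 0 0;-.064 -.043 0 0 0 0;-.073 -.044 0 0 0 0;-.073 -.044 0 0 0 0'
python3 -m jog '-.005 0 0 0 0 0;-.01 0 0 0 0 0;-.013 0 0 0 0 0;-.015 0 0 0 0 0;-.017 0 0 0 0 0;-.018 0 0 0 0 0;-.018 0 0 0 0 0;-.018 0 0 0 0 0;-.018 0 0 0 0 0;-.018 0 0 0 0 0'
```

```text
time: 6.4
eef_pos: [0.4837, -0.2285, 0.1257]
ee_rot: [-1.566, -2.723, 0.001]
contact_force: [1.2, -1.7, 3.2]
finger_gap: 0.0163
finger_force: 8.0
time: 7.65
eef_pos: [0.4787, -0.2284, 0.1259]
ee_rot: [1.562, 2.715, 0.006]
contact_force: [18.3, -0.8, -6.5]
finger_gap: 0.0173
finger_force: 8.0
```

There is an 18 N stop force at the end of the arc, so the latch is home. I'll release, rise and move to the cap, turning towards it, then take a wrist look.

```bash
python3 -m jog '0 0 0 0 0 0;0 0 0 0 0 0;0 0 0 0 0 0;0 0 0 0 0 0;0 0 .05 0 0 0;0 0 .12 0 0 0;0 0 .2 0 0 0;0 0 .28 0 0 0;0 0 .34 0 0 0;0 0 .34 0 0 0' 0.5
python3 -m jog '0 .05 .01 0 0 -.1;0 .1 .02 0 0 -.2;0 .15 .02 0 0 -.35;0 .2 .02 0 0 -.5;0 .25 .02 0 0 -.65;0 .25 .02 0 0 -.8;0 .25 .02 0 0 -.9;0 .25 .02 0 0 -1;0 .25 .02 0 0 -1;0 .25 .02 0 0 -1'
python3 - <<'E'
from cell import *
import cv2,pickle,numpy as np
from scipy.spatial.transform import Rotation as R
s=get_state();print(s["joint_positions"].round(2),s["eef_pos"].round(4),R.from_rotvec(s["ee_rot"]).as_matrix().round(3).tolist())
c=camera("wrist");pickle.dump(c,open("w2.pkl","wb"))
cv2.imwrite("pics/w2.png",c["img"][...,::-1])
E
```

```text
time: 8.9
eef_pos: [0.476, -0.229, 0.2979]
ee_rot: [1.563, 2.719, -0.001]
contact_force: [0.6, -0.3, 0.1]
finger_gap: 0.0472
finger_force: 0.0
time: 10.15
eef_pos: [0.4748, -0.1032, 0.3043]
ee_rot: [-2.715, -1.577, 0.002]
contact_force: [-0.0, 0.3, 0.7]
finger_gap: 0.0472
finger_force: 0.0
[-0.45 -0.21  1.88 -0.    1.47  0.07] [ 0.4748 -0.1032  0.3043] [[0.496, 0.869, -0.002], [0.869, -0.496, 0.001], [-0.0, -0.002, -1.0]]
```

View pics/w2.png

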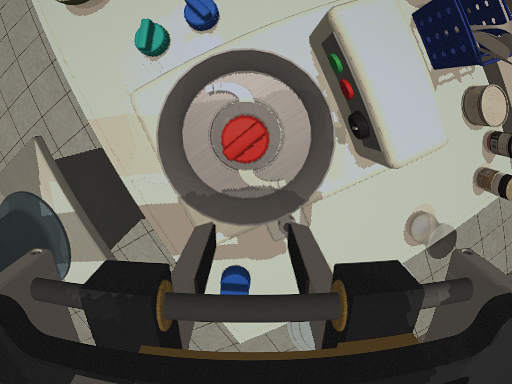

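The wrist view shows the cap at about (245,139) and its wing from (224,153) to (265,124). The latch bar at (287,226) points at the bowl.

```bash
python3 - <<'E'
import pickle;from h import *
c=pickle.load(open("w2.pkl","rb"));im=c["img"].astype(int)
m=((im[...,0]>90)&(im[...,1]<80)&(im[...,2]<80)).astype(np.uint8);m[170:]=0;m[:105]=0;m[:,:200]=0;m[:,290:]=0
ys,xs=np.where(m);print("red",xs.mean(),ys.mean(),xs.min(),xs.max(),ys.min(),ys.max(),fplane(c,((xs.min()+xs.max())/2,(ys.min()+ys.max())/2),.157))
# wing: dark edge lines inside red
g=im[...,0];e=cv2.resize(c["img"][105:175,205:285],(800,700),interpolation=cv2.INTER_CUBIC)[:600]
a,b=fplane(c,(224,153),.182),fplane(c,(265,124),.182);print(a,b,(a+b)/2,np.degrees(np.arctan2(*(b-a)[[1,0]])))
cv2.imwrite("pics/w2c.png",cv2.convertScaleAbs(e,alpha=1.2)[...,::-1])
E
```

```text
red 244.4235548352242 139.0756347920043 221 269 115 163 [ 0.4956 -0.0534  0.157 ]
[ 0.4735 -0.0536  0.182 ] [ 0.52  -0.049  0.182] [ 0.49675 -0.0513   0.182  ] 5.649588284580413
```

View pics/w2c.png

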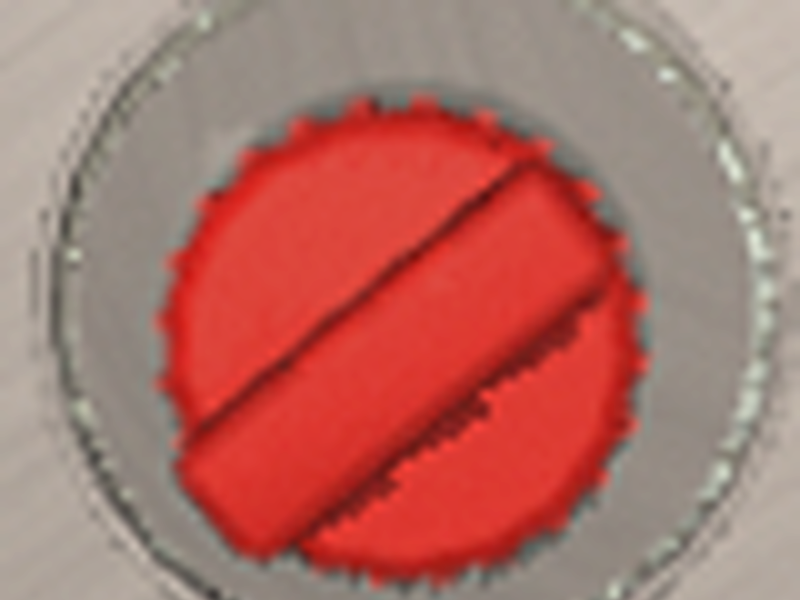

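The cap is at (0.4955,-0.0536) with the wing at about 9.5°. I'll turn the tool -51° to square it with the wing, descend, and close gently.

```bash
python3 -m jog '.02 .05 0 0 0 -.15;.041 .099 0 0 0 -.3;.041 .099 0 0 0 -.45;.041 .099 -.02 0 0 -.6;.041 .099 -.06 0 0 -.75;.041 .099 -.1 0 0 -.847;.041 .099 -.14 0 0 -.847;.041 .099 -.17 0 0 -.847;.041 .099 -.18 0 0 -.847;.041 .099 -.18 0 0 -.847'
python3 -m jog '0 0 -.02 0 0 0;0 0 -.035 0 0 0;0 0 -.05 0 0 0;0 0 -.058 0 0 0;0 0 -.058 0 0 0;0 0 -.058 0 0 0;0 0 -.058 0 0 0;0 0 -.058 0 0 0;0 0 -.058 0 0 0;0 0 -.058 0 0 0'
python3 -m jog '0 0 0 0 0 0;0 0 0 0 0 0;0 0 0 0 0 0;0 0 0 0 0 0;0 0 0 0 0 0;0 0 0 0 0 0;0 0 0 0 0 0;0 0 0 0 0 0;0 0 0 0 0 0;0 0 0 0 0 0' 0 15
python3 -c "
from cell import *
s=get_state();print(s['joint_positions'].round(2),s['ft_torque'].round(2))"
```

```text
time: 11.45
eef_pos: [0.4958, -0.0539, 0.2155]
ee_rot: [3.131, 0.258, -0.0]
contact_force: [0.2, 0.0, -0.5]
finger_gap: 0.047
finger_force: 0.0
time: 12.7
eef_pos: [0.4957, -0.0538, 0.1865]
ee_rot: [3.131, 0.257, 0.0]
contact_force: [0.3, 0.4, -0.3]
finger_gap: 0.0469
finger_force: 0.0
time: 13.95
eef_pos: [0.4957, -0.0538, 0.1864]
ee_rot: [-3.131, -0.257, 0.0]
contact_force: [0.2, -1.0, -0.3]
finger_gap: 0.0139
finger_force: 15.0
[-0.34 -0.07  1.98  0.    1.23  1.07] [-0.    0.16 -0.01]
```

The wing is gripped at 13.9 mm. I'll try counter-clockwise gently, about 8°.

```bash
python3 -m jog '0 0 0 0 0 .02;0 0 0 0 0 .04;0 0 0 0 0 .06;0 0 0 0 0 .08;0 0 0 0 0 .1;0 0 0 0 0 .12;0 0 0 0 0 .13;0 0 0 0 0 .13;0 0 0 0 0 .13;0 0 0 0 0 .13'
python3 -c "
from cell import *
s=get_state();print(s['joint_positions'].round(3),s['ft_torque'].round(2),s['joint_efforts'].round(2))"
```

```text
time: 15.2
eef_pos: [0.4957, -0.0538, 0.1864]
ee_rot: [-3.106, -0.47, -0.0]
contact_force: [-0.1, 0.4, -1.2]
finger_gap: 0.0138
finger_force: 15.0
[-0.336 -0.069  1.978  0.     1.233  0.935] [ 0.02  0.14 -0.01] [  0.   -27.55 -30.45   0.06  -0.05   0.  ]
```

It turned freely with no reaction torque, so this is a right-hand thread. I'll continue counter-clockwise while climbing along with it.

```bash
python3 -m jog '0 0 .001 0 0 .1;0 0 .002 0 0 .2;0 0 .003 0 0 .3;0 0 .004 0 0 .4;0 0 .005 0 0 .5;0 0 .006 0 0 .6;0 0 .007 0 0 .7;0 0 .008 0 0 .8;0 0 .009 0 0 .85;0 0 .009 0 0 .85'
python3 -c "
from cell import *
s=get_state();print(s['joint_positions'].round(3),s['ft_torque'].round(2))"
```

```text
time: 16.45
eef_pos: [0.4957, -0.0538, 0.191]
ee_rot: [2.602, 1.76, 0.0]
contact_force: [0.2, 0.1, -0.7]
finger_gap: 0.0138
finger_force: 15.0
[-0.336 -0.075  1.974  0.     1.242  0.045] [-0.09  0.12 -0.05]
```

```bash
python3 -m jog '0 0 .001 0 0 .1;0 0 .001 0 0 .2;0 0 .001 0 0 .3;0 0 .001 0 0 .4;0 0 .001 0 0 .5;0 0 .001 0 0 .6;0 0 .001 0 0 .65;0 0 .001 0 0 .65;0 0 .001 0 0 .65;0 0 .001 0 0 .65'
python3 -m jog '0 0 .001 0 0 0;0 0 .002 0 0 0;0 0 .004 0 0 0;0 0 .006 0 0 0;0 0 .008 0 0 0;0 0 .01 0 0 0;0 0 .01 0 0 0;0 0 .01 0 0 0;0 0 .01 0 0 0;0 0 .01 0 0 0' - 20
```

```text
time: 17.7
eef_pos: [0.4957, -0.0538, 0.1914]
ee_rot: [-1.865, -2.528, -0.0]
contact_force: [0.4, -0.2, -0.5]
finger_gap: 0.0141
finger_force: 15.0
time: 18.95
eef_pos: [0.4957, -0.0538, 0.1964]
ee_rot: [-1.864, -2.528, 0.0]
contact_force: [-0.4, -0.1, -1.6]
finger_gap: 0.0141
finger_force: 20.0
```

It is lifting with almost no resistance. I'll raise it to about 60 mm above the seat.

```bash
python3 -m jog '0 0 .01 0 0 0;0 0 .02 0 0 0;0 0 .03 0 0 0;0 0 .04 0 0 0;0 0 .05 0 0 0;0 0 .06 0 0 0;0 0 .075 0 0 0;0 0 .09 0 0 0;0 0 .1 0 0 0;0 0 .1 0 0 0'
python3 -m jog '0 0 0 0 0 0;0 0 0 0 0 0;0 0 0 0 0 0;0 0 0 0 0 0;0 0 0 0 0 0;0 0 0 0 0 0;0 0 0 0 0 0;0 0 0 0 0 0;0 0 0 0 0 0;0 0 0 0 0 0'
python3 - <<'E'
from cell import *
import cv2,numpy as np
a=camera("scene")["img"][150:260,210:350];b=camera("top")["img"][140:240,220:390]
o=np.vstack([cv2.resize(a,(420,330),interpolation=2),cv2.resize(b,(420,247),interpolation=2)])
cv2.imwrite("pics/fin.png",o[...,::-1])
E
```

```text
time: 20.2
eef_pos: [0.4959, -0.0539, 0.247]
ee_rot: [1.864, 2.528, 0.0]
contact_force: [0.2, 0.1, -0.5]
finger_gap: 0.0137
finger_force: 20.0
time: 21.45
eef_pos: [0.4957, -0.0538, 0.2465]
ee_rot: [-1.864, -2.529, -0.0]
contact_force: [0.4, 0.5, -0.3]
finger_gap: 0.0137
finger_force: 20.0
```

View pics/fin.png

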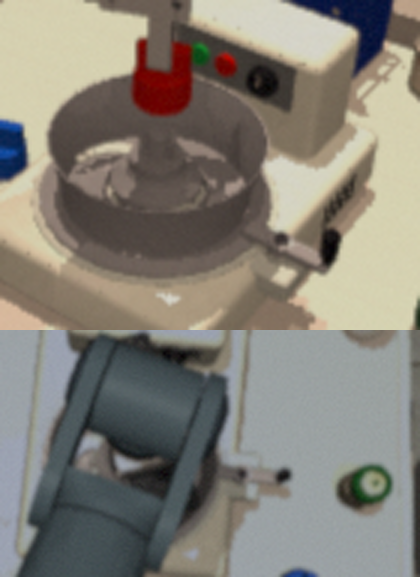

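The picture shows the cap at about (162,85), held level and clear above the bare shaft. The turnbutton at (280,240) is home and pointing at the bowl centre.

```bash
python3 -c "
from cell import *
print(job_done())"
```

```text
the job is handed in; nothing more can be done
None
```

I swung the turnbutton home against its stop, found the cap's thread to be right-hand, unscrewed it, and handed the job in at about 21.5 s, holding the cap level and still about 60 mm above its seat; the bowl cutter's bowl, green bowl, jar and glass were not touched, but no verdict came back.

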